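Put the seasonings back in the rack by height

TASK

The worktop has been wiped: put the seasonings back in the bamboo rack as one row falling in height, starting from the tall vinegar bottle, which stays in its end compartment: next to it the oil bottle with the red cap, then the spice jar with the brown cap, the shaker, and the tin at the far end, one to a compartment and standing upright on its floor. The oil bottle was left at the wrong end of the rack; the other three stand on the drainer over the sink. Set each down gently without dropping or tipping it, and do not disturb the vinegar bottle or the bowl and steel cup on the drainer.

Things in the scene. Friction and masses are not known exactly. Their poses are not given: they have to be found in the camera images.
- rack: bamboo rack, fixed, right of the sink: 396 mm along its y, 88 mm along x, turned up to 0.3 rad. Origin: centre of its underside. Five compartments, each 73 x 73 mm inside, in a row at x = 0, y = -0.152, -0.076, 0, 0.076, 0.152 m in its frame; floors 14 mm above the origin. Wooden dividers reach 30 mm above the origin, end boards 46 mm, thin steel rails on both long sides 40.5 mm
- vinegar_bottle: the tallest bottle: clear glass, red and white labels, gold cap, 61 mm across, 240 mm high, origin at the centre of its foot. Already stands in one end compartment of the rack (either end) and stays there
- oil_bottle: clear bottle of yellow oil with a red cap, body square, 60 mm with rounded corners, sides parallel to the rack's within 0.06 rad; 214 mm high, 0.4 kg at most, origin at the centre of its foot, z up. The cap is the top 21 mm, a cylinder 33 mm across; the shoulder ends 179 mm above the foot. Starts in the rack's other end compartment
- spice_jar: round spice jar with dark brown cap (green disc on its top) and green label, 44 mm across (cap too), 105 mm high, the cap being the top 20 mm, origin at the centre of its foot, z up its axis. At the start on the drainer
- shaker: clear glass shaker half full of grey powder, with a grey perforated dome top, 90 mm high, 44 mm across at its widest (25 to 35 mm up), narrowing to 34 mm from 65 to 80 mm up, origin at the centre of its foot, z up its axis. At the start on the drainer
- tin: blue, white and red metal tin, a plain cylinder 57 mm across, 72 mm high, origin at the centre of its foot, z up its axis. At the start on the drainer
- drainer: roll-up drainer of steel rods with two grey edge strips, lying across the sink, fixed, 385 mm (x) by 306 mm (y), origin at the centre of its underside; its top is 8 mm above that
- striped_bowl: white rice bowl with a reddish stripe, 116 mm across, 58 mm high, loose on the drainer; a bystander. Origin at the centre of its foot
- steel_cup: plain steel cup, 74 mm across the mouth, 99 mm high, loose on the drainer; a bystander. Origin at the centre of its foot
There are look-alikes about, which are no part of the job. Leave any purple look-alike of the tin alone. Leave any turquoise look-alike of the spice_jar alone.

How it is judged:
By the outcome, as a careful person would: the job done as asked, in the order asked, and still so for the second after the job is handed in, with the robot touching nothing.
It also fails if it takes over 115 s, if anything falls off the work surface, if the arm or the gripper's body presses on something with over 40 N, if the wrist force passes 120 N, or if a joint passes its speed limit or range.

ROBOT

A 6-joint arm with a two-finger parallel gripper is mounted at the origin on a cart in front of the work surface, level with it; the furniture and walls round the work are solid. World frame = base frame: x ahead of the robot, y to its left, z up, the work surface at z = 0. Lengths are in m, angles in degrees, forces in N, time in s.
With the tool pointing down it reaches from about 0.375 to 0.9 m from the base axis. Payload 3.1 kg.
Tool frame: the origin (TCP) lies midway between the tips of the shut fingers; the grasp point (between the pads) lies 19 mm behind it; z points along the fingers, y is the line along which they close (so a half turn about z gives the same grasp; the last joint's range is limited). The gripper opens to 87 mm and grips with 3 to 60 N. Pads are 19 mm wide; open, the fingers measure 117 mm over their backs; the gripper's body (75 mm by 190 mm) begins 51 mm behind the grasp point.
Start: joints at [62.596, 30.224, 82.088, -0, 67.689, -10.227], TCP at [0.185, 0.597, 0.183] pointing down, gripper open.
Joint ranges: [-176.69, 176.69], [-43.24, 126.21], [12.49, 139.97], [-82, 262], [0, 151.66], [-163.58, 163.58]. Speed limits (degrees/s): [159.86, 159.86, 180, 180, 180, 180].

INTERFACE

Orientations are given as a 3x3 rotation matrix whose columns are the frame's x, y, z axes.
In Python, from rig import read_state, optics, bot gives the robot as it stands. The module is installed in compiled form; this text tells all that it offers.
- The arm moves only by the tool send_rows, never from a script. Its argument "commands" is a list of rows, each a list of 7 numbers: the turn, a rotation vector about the tool's x, y, z in units of 5 degrees (1.0 is 5 degrees), then the shift along the tool's x, y, z in units of 30 mm (1.0 is 30 mm), then the opening, from 0 (shut) to 1 (fully open). In form: [[rx, ry, rz, tx, ty, tz, gripper], ...]. A call has 1 to 20 rows; each row is the pose to reach, as a shift and turn from the pose commanded when the call began, along the tool's axes at that moment; what a row does not reach only later rows make up. A row lasts 1/12 s, in which the tool goes at most 41.7 mm and 7.16 degrees, less where a joint would pass 70% of its speed; a pose out of reach is approached as far as the arm can. A call with a gripper value outside its range is refused whole. The fingers move at their own pace and stop on an object; the grip force is fixed at half the most. Time passes only in rows, so rows that repeat a pose let the fingers close. It gives the time, the measured TCP pose, the force, the opening and the grip force at its end, in the units of the state.
- read_state(): the state, without advancing time (a new reading comes with each control period).
- optics.capture(name): name is "scene" or "side" or "wrist"; returns a dict with "image" (480x640x3 uint8, blue, green, red), "intrinsics" (3x3 intrinsics, pixels), "extrinsics" (4x4, takes a point from world to camera coordinates); the wrist camera has in their place "T_tool_cam" (4x4, takes a point from camera to tool coordinates, whose origin is the TCP and whose axes are the flange's). Camera axes: x right, y down, z forward; pixel columns grow to the right and rows downward; lengths in m; the calibration is good to about 2 mm. The wrist camera is an equidistant fisheye: a pixel r from the principal point sees the ray r / f radians off the axis. A picture is of the moment at which its call begins: read the wrist's pose just before it. There is no depth.
- bot.hand_in(): hands the job in; it is judged then, once.
The state is a dict: "time_s": time; "joint_positions": joint angles; "qvel": joint speeds; "tau": joint torques, N m; "position": TCP position; "tcp_rot": TCP orientation; "force": force on the tool from outside, world axes, zero at the start; "moment": the same for the moment, N m; "opening": opening from 0.0 (shut) to 1.0 (fully open); "grasp_force": force on a finger pad.
Only numpy, scipy, OpenCV 4.12 (cv2) and the standard library are available. Lean on these libraries where they do the work, as an engineer would, in place of code of your own. Each camera call takes 0.05 s, during which the arm holds its last target. There are 200 camera calls.

## Working session

There is one attempt and no reset: what is moved stays moved. The work goes in short steps, Python scripts to look and compute and a tool call to move; the robot and the scene stay as the last step left them, time stands still between calls to the robot, and variables do not carry over. Pictures are saved under pics/ and viewed, at most 14 in all, crops included, and the job is handed in when it is done.

Besides the shell and the picture viewer there is one more tool, called after "Call:" in YAML: its name, and indented under it one key for each argument. send_rows: Moves the arm, as the interface text tells. Its arguments: {"type":"object","properties":{"commands":{"type":"array","items":{"type":"array","items":{"type":"number"}}}},"required":["commands"]}

```bash
mkdir -p pics
python3 - <<'E'
from rig import read_state, optics
import cv2, numpy as np, pickle
s=read_state(); print({k:np.round(v,4).tolist() for k,v in s.items()})
d={}
for n in ("scene","side","wrist"):
    c=optics.capture(n); d[n]=c; cv2.imwrite(f"pics/{n}0.png",c["image"])
    print(n,[ (k,np.round(v,3).tolist()) for k,v in c.items() if k!="image"])
d["state"]=s
pickle.dump(d,open("d0.pkl","wb"))
E
```

```text
{'time_s': 0.0, 'joint_positions': [62.5954, 30.2764, 82.1568, -0.0003, 67.6881, -10.2283], 'qvel': [-0.0095, 0.0088, -0.0088, -0.0484, -0.0544, 0.0186], 'tau': [0.0004, -44.0039, -17.6592, 0.0635, 0.0583, -0.0002], 'position': [0.1842, 0.5964, 0.1825], 'tcp_rot': [[-0.9554, 0.2953, -0.001], [0.2953, 0.9554, -0.0019], [0.0004, -0.0021, -1.0]], 'force': [0.4517, 0.5489, -0.0896], 'moment': [0.024, 0.014, 0.0014], 'grasp_force': 0.0, 'opening': 1.0029}
scene [('intrinsics', [[476.612, 0.0, 326.201], [0.0, 476.612, 244.194], [0.0, 0.0, 1.0]]), ('extrinsics', [[0.476, -0.879, -0.023, -0.228], [-0.387, -0.186, -0.903, 0.277], [0.79, 0.439, -0.429, 0.691], [0.0, 0.0, 0.0, 1.0]])]
side [('intrinsics', [[519.363, 0.0, 324.833], [0.0, 519.363, 237.861], [0.0, 0.0, 1.0]]), ('extrinsics', [[-0.987, -0.162, 0.012, 0.576], [-0.105, 0.581, -0.807, 0.064], [0.124, -0.798, -0.59, 1.221], [0.0, 0.0, 0.0, 1.0]])]
wrist [('intrinsics', [[371.648, 0.0, 327.168], [0.0, 371.648, 239.787], [0.0, 0.0, 1.0]]), ('T_tool_cam', [[-0.0, -0.971, -0.24, 0.064], [1.0, 0.0, -0.0, -0.0], [0.0, -0.24, 0.971, -0.201], [0.0, 0.0, 0.0, 1.0]])]
```

View pics/scene0.png

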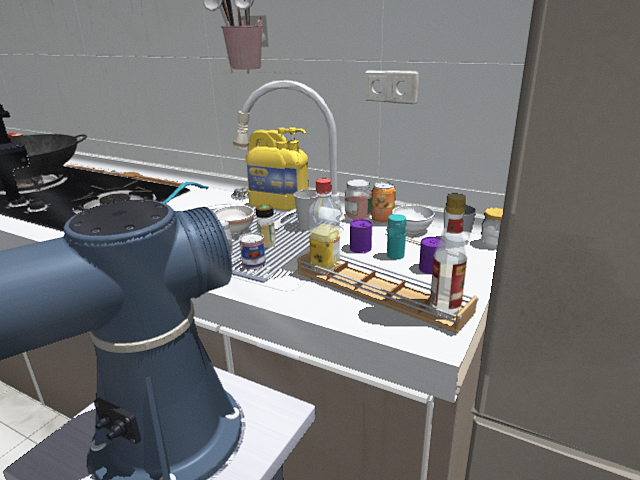

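View pics/side0.png

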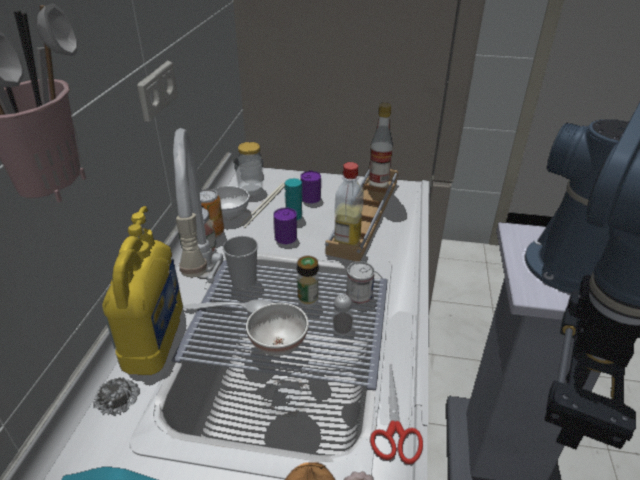

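View pics/wrist0.png

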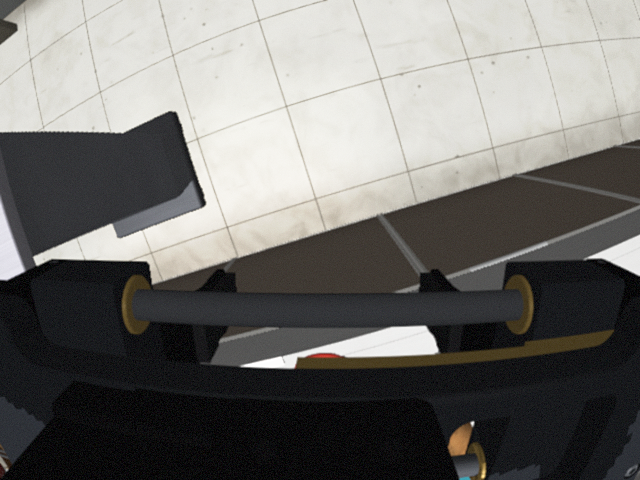

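The pictures show, in the side view, the oil bottle (348,210), vinegar (380,150), jar (308,280), tin (360,282), shaker (342,312), bowl (277,327), cup (241,262). In the scene view the rack runs (300,262) to (470,318). The wrist view mostly shows floor. I'll enlarge both for accurate measuring.

Run:
```python
import cv2,pickle
d=pickle.load(open("d0.pkl","rb"))
def crop(n,x,y,w,h,s,out):
    im=cv2.resize(d[n]["image"][y:y+h,x:x+w],None,fx=s,fy=s,interpolation=cv2.INTER_CUBIC)
    for i in range(0,w,20): cv2.line(im,(i*s,0),(i*s,6 if i%100 else 14),(0,0,255),1)
    for i in range(0,h,20): cv2.line(im,(0,i*s),(6 if i%100 else 14,i*s),(0,0,255),1)
    cv2.imwrite(out,im)
crop("side",220,160,190,195,3,"pics/sidec.png")
crop("scene",200,170,260//1,160,3,"pics/scenec.png")
```

```text
(no output)
```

View pics/sidec.png

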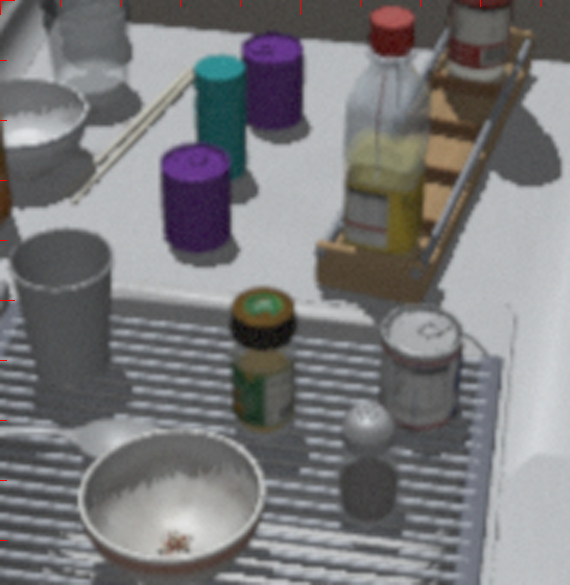

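View pics/scenec.png

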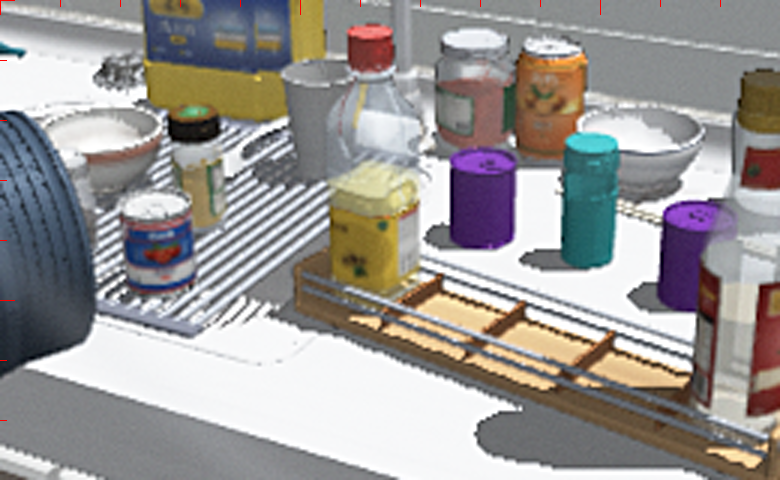

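```bash
cat > h.py <<'E'
import numpy as np, cv2, pickle
from scipy.optimize import least_squares
d=pickle.load(open("d0.pkl","rb"))
def proj(n,P):
    c=d[n]; P=np.atleast_2d(P); q=P@c["extrinsics"][:3,:3].T+c["extrinsics"][:3,3]
    q=q@c["intrinsics"].T; return q[:,:2]/q[:,2:]
def ray_z(n,uv,z):
    c=d[n]; R=c["extrinsics"][:3,:3]; t=c["extrinsics"][:3,3]; o=-R.T@t
    r=R.T@np.linalg.inv(c["intrinsics"])@np.r_[uv,1]; return o+r*(z-o[2])/r[2]
def tri(a,b):
    f=lambda X: np.r_[proj("scene",X)[0]-a,proj("side",X)[0]-b]
    r=least_squares(f,[.6,0,.1]); return r.x, np.abs(r.fun).max()
E
python3 - <<'E'
from h import *
np.set_printoptions(precision=4,suppress=True)
for n in("scene","side"): E=d[n]["extrinsics"]; print(n,-E[:3,:3].T@E[:3,3])
T=dict(jar=((264.7,207.3),(307.7,261.3)),tin=((252,238.7),(360.3,270.3)),oil=((323.7,181.3),(351,166)),cup=((306.7,194),(240.7,247.3)),bowl=((234.3,212.3),(277.3,325.7)),vin=((455.5,194),(384,104)))
for k,(a,b) in T.items(): print(k,*tri(a,b))
print("shaker z=.098",ray_z("side",(343,295),.098),"z.1",ray_z("side",(343,293.5),.1))
px=np.array([(437,280),(383,312),(523,306),(470,350),(612,333),(560,378)])/3+[200,170]
M=np.array([(s*.0365,y,.03) for y in(.114,.038,-.038) for s in(1,-1)])
def W(p,M): c,s=np.cos(p[2]),np.sin(p[2]); M=np.atleast_2d(M); return np.c_[p[0]+c*M[:,0]-s*M[:,1],p[1]+s*M[:,0]+c*M[:,1],M[:,2]]
r=least_squares(lambda p:(proj("scene",W(p,M))-px).ravel(),[.6,-.1,0]); print(r.x,r.fun)
p=r.x
print("comps",W(p,[(0,y,.014) for y in(-.152,-.076,0,.076,.152)]))
# overlay
ims=[]
for n,(x,y,w,h) in dict(scene=(290,190,200,150),side=(310,140,100,150)).items():
    s=4 if n=="scene" else 4
    im=cv2.resize(d[n]["image"],None,fx=s,fy=s,interpolation=cv2.INTER_CUBIC)
    L=[]
    for yy in(.114,.038,-.038,-.114): L.append([(-.0365,yy,.03),(.0365,yy,.03)])
    for yy in(.198,-.198): L+= [[(-.044,yy,.046),(.044,yy,.046)],[(-.044,yy,0),(.044,yy,0)]]
    for xx in(-.044,.044): L+= [[(xx,-.198,.0405),(xx,.198,.0405)],[(xx,-.198,0),(xx,.198,0)]]
    for l in L:
        q=proj(n,W(p,np.array(l)))*s; cv2.line(im,*[tuple(map(int,v)) for v in q],(255,0,255),1)
    ims.append(im[y*s:(y+h)*s,x*s:(x+w)*s])
cv2.imwrite("pics/ov.png",cv2.resize(np.hstack(ims),(800,400)))
E
```

```text
scene [-0.3303 -0.4519  0.541 ]
side [0.4243 1.0302 0.7662]
jar [0.5827 0.231  0.1122] 0.16724608302038746
tin [0.4781 0.1969 0.0756] 0.014728538995541385
oil [0.525 0.026 0.225] 0.2449384885959205
cup [0.733  0.1978 0.1033] 0.5458141690176035
bowl [0.6164 0.3649 0.0609] 1.2289095590367367
vin [ 0.4762 -0.2669  0.2552] 0.2858650737319124
shaker z=.098 [0.5009 0.3024 0.098 ] z.1 [0.5012 0.3004 0.1   ]
[ 0.4907 -0.1246 -0.1508] [ 0.4466 -0.6671 -0.5751  1.3546 -0.1271 -0.3207 -0.8189 -1.3017  0.6216
  0.4374  0.443   0.2476]
comps [[ 0.4678 -0.2749  0.014 ]
 [ 0.4793 -0.1997  0.014 ]
 [ 0.4907 -0.1246  0.014 ]
 [ 0.5021 -0.0495  0.014 ]
 [ 0.5135  0.0257  0.014 ]]
```

View pics/ov.png

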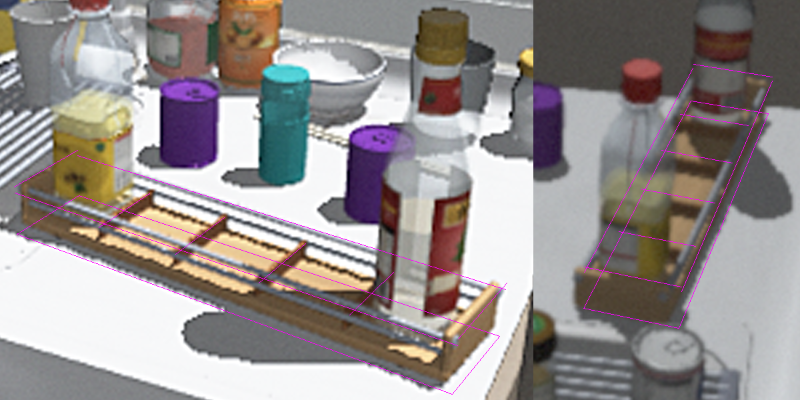

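```bash
cat >> h.py <<'E'
def W(p,M): c,s=np.cos(p[2]),np.sin(p[2]); M=np.atleast_2d(M); return np.c_[p[0]+c*M[:,0]-s*M[:,1],p[1]+s*M[:,0]+c*M[:,1],M[:,2]+(p[3] if len(p)>3 else 0)]
E
python3 - <<'E'
from h import *
np.set_printoptions(precision=4,suppress=True)
sc=np.array([(497,286),(450,343),(443,388),(25,186),(25,230)])*.375+[290,190]
Ms=np.array([(.044,-.198,.046),(-.044,-.198,.046),(-.044,-.198,0),(-.044,.198,.046),(-.044,.198,0)])
si=np.array([(327.3,241),(326.7,254.3),(359.3,260),(396.7,172.7)])
Mi=np.array([(.044,.198,.046),(.044,.198,0),(-.044,.198,0),(-.044,-.198,.046)])
f=lambda p:np.r_[(proj("scene",W(p,Ms))-sc).ravel(),(proj("side",W(p,Mi))-si).ravel()]
for p0 in([.5,-.12,-.15],[.5,-.12,-.15,0]):
    r=least_squares(f,p0,loss="soft_l1"); print(r.x); print(f(r.x).reshape(-1,2))
p=r.x
print("comps",W(p,[(0,y,.014) for y in(-.152,-.076,0,.076,.152)]))
ims=[]
for n,(x,y,w,h) in dict(scene=(290,190,200,150),side=(310,140,100,150)).items():
    s=4
    im=cv2.resize(d[n]["image"],None,fx=s,fy=s,interpolation=cv2.INTER_CUBIC)
    L=[]
    for yy in(.114,.038,-.038,-.114): L.append([(-.0365,yy,.03),(.0365,yy,.03)])
    for yy in(.198,-.198): L+= [[(-.044,yy,.046),(.044,yy,.046)],[(-.044,yy,0),(.044,yy,0)]]
    for xx in(-.044,.044): L+= [[(xx,-.198,.0405),(xx,.198,.0405)],[(xx,-.198,0),(xx,.198,0)]]
    for l in L:
        q=proj(n,W(p,np.array(l)))*s; cv2.line(im,*[tuple(map(int,v)) for v in q],(255,0,255),1)
    ims.append(im[y*s:(y+h)*s,x*s:(x+w)*s])
cv2.imwrite("pics/ov2.png",cv2.resize(np.hstack(ims),(800,400)))
E
```

```text
[ 0.4932 -0.1228 -0.1847]
[[ 2.4137 -0.1934]
 [ 0.2516 -0.9798]
 [ 0.4798  2.9586]
 [-2.6029 -1.4008]
 [-1.6265 -0.3147]
 [-1.8372 -1.4017]
 [-1.4734  0.7901]
 [ 1.2183  3.2906]
 [ 4.3304 -3.0823]]
[ 0.4955 -0.1222 -0.1811 -0.0023]
[[ 2.2781  0.0256]
 [ 0.3544 -0.7728]
 [ 0.5897  3.0791]
 [-2.4225 -0.8185]
 [-1.4515  0.2178]
 [-2.5886 -0.4382]
 [-2.2082  1.7219]
 [ 0.4834  4.1547]
 [ 3.2135 -2.3947]]
comps [[ 0.4681 -0.2717  0.0117]
 [ 0.4818 -0.197   0.0117]
 [ 0.4955 -0.1222  0.0117]
 [ 0.5091 -0.0474  0.0117]
 [ 0.5228  0.0273  0.0117]]
```

View pics/ov2.png

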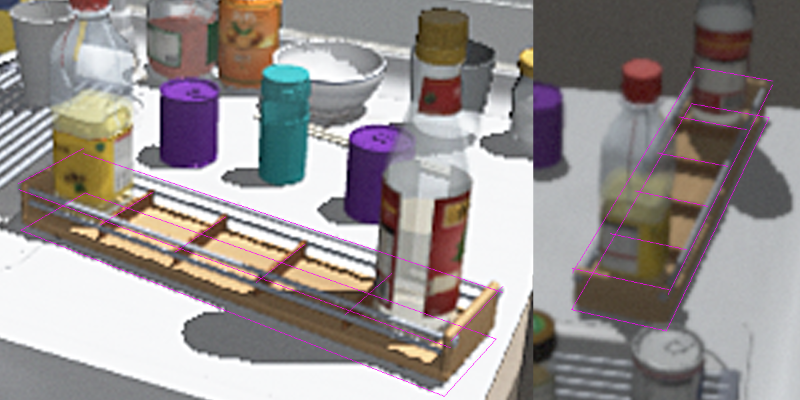

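Run:
```python
from h import *
np.set_printoptions(precision=4,suppress=True)
sc=np.array([(497,286),(450,343),(443,388),(25,186),(25,230)])*.375+[290,190]
Ms=np.array([(1,-.198,.046),(-1,-.198,.046),(-1,-.198,0),(-1,.198,.046),(-1,.198,0)])
si=np.array([(327.3,241),(326.7,254.3),(359.3,260)])
Mi=np.array([(1,.198,.046),(1,.198,0),(-1,.198,0)])
dv=np.array([(437,280),(523,306),(612,333),(383,312),(470,350),(560,378)])/3+[200,170]
Md=np.array([(s*.0365,y,.03) for s in(1,-1) for y in(.114,.038,-.038)])
S=lambda M,h:M*[h,1,1]
f=lambda p:np.r_[(proj("scene",W(p[:3],S(Ms,p[3])))-sc).ravel(),(proj("side",W(p[:3],S(Mi,p[3])))-si).ravel(),(proj("scene",W(p[:3],Md))-dv).ravel()]
r=least_squares(f,[.5,-.12,-.15,.04],loss="soft_l1"); print(r.x); print(f(r.x).reshape(-1,2))
print("comps",W(r.x[:3],[(0,y,.014) for y in(-.152,-.076,0,.076,.152)]))
```

```text
[ 0.4914 -0.1231 -0.1901  0.0405]
[[ 1.5133  1.3245]
 [ 0.643  -1.0857]
 [ 0.8632  2.8487]
 [-1.6262 -1.8099]
 [-0.6686 -0.7443]
 [-0.0457 -1.2315]
 [ 0.2789  0.9624]
 [ 0.099   2.9132]
 [ 1.6552 -1.4838]
 [ 0.303  -0.6776]
 [ 0.3231  0.6182]
 [-0.2652  0.0851]
 [-1.4529 -2.0992]
 [-1.0982  0.008 ]]
comps [[ 0.4627 -0.2724  0.014 ]
 [ 0.477  -0.1978  0.014 ]
 [ 0.4914 -0.1231  0.014 ]
 [ 0.5057 -0.0485  0.014 ]
 [ 0.5201  0.0261  0.014 ]]
```

```bash
cat >> h.py <<'E'
from rig import read_state, optics
def goto(*wps, s=None):
    """wps: (x,y,z,yaw of tool x axis in deg or None); prints row values from current pose"""
    from scipy.spatial.transform import Rotation as Ro
    s=s or read_state(); R0=np.array(s["tcp_rot"]); p0=np.array(s["position"])
    print("at",p0.round(4),"yaw",np.degrees(np.arctan2(R0[1,0],R0[0,0])).round(2),"t",round(s["time_s"],2),"F",np.round(s["force"],1),"open",round(s["opening"],3),"gf",round(s["grasp_force"],1))
    for x,y,z,a in wps:
        if a is None: rv=np.zeros(3)
        else:
            a=np.radians(a); c,q=np.cos(a),np.sin(a)
            R=np.array([[c,q,0],[q,-c,0],[0,0,-1.]]); rv=Ro.from_matrix(R0.T@R).as_rotvec(degrees=True)/5
        print(np.r_[rv.round(2),(R0.T@(np.array([x,y,z])-p0)/.03).round(3)].tolist())
def wcap(name):
    s=read_state(); c=optics.capture("wrist"); c["state"]=s
    cv2.imwrite(f"pics/{name}.png",c["image"]); pickle.dump(c,open(f"{name}.pkl","wb")); return c
def wpose(c):
    s=c["state"]; T=np.eye(4); T[:3,:3]=s["tcp_rot"]; T[:3,3]=s["position"]; return T@c["T_tool_cam"]
def wray(c,uv,z):
    K=c["intrinsics"]; q=(np.array(uv)-[K[0,2],K[1,2]])/K[0,0]; th=np.hypot(*q)
    r=np.r_[np.sin(th)*q/max(th,1e-9),np.cos(th)]; T=wpose(c); r=T[:3,:3]@r; o=T[:3,3]
    return o+r*(z-o[2])/r[2]
def wproj(c,P):
    T=np.linalg.inv(wpose(c)); q=np.atleast_2d(P)@T[:3,:3].T+T[:3,3]; th=np.arctan2(np.hypot(q[:,0],q[:,1]),q[:,2]); n=np.hypot(q[:,0],q[:,1])+1e-12
    K=c["intrinsics"]; return np.c_[K[0,2]+K[0,0]*th*q[:,0]/n,K[1,2]+K[0,0]*th*q[:,1]/n]
E
python3 -c "
from h import *
goto((.25,.5,.4,None),(.52,.09,.43,80))"
```

```text
at [0.1843 0.5966 0.1827] yaw 162.83 t 0.15 F [-0.3  0.6 -1. ] open 1.001 gf 0.0
[0.0, 0.0, 0.0, -3.042, -2.441, -7.24]
[-0.02, 0.01, 16.57, -15.676, -12.842, -8.226]
```

Call:
send_rows:
  commands:
    - [0,0,0,0,0,-1.4,1]
    - [0,0,0,0,0,-2.8,1]
    - [0,0,0,0,0,-4.2,1]
    - [0,0,0,0,0,-5.6,1]
    - [0,0,1,-1,-0.8,-7,1]
    - [0,0,2.4,-2,-1.6,-8.2,1]
    - [0,0,3.8,-3,-2.5,-8.2,1]
    - [0,0,5.2,-4.1,-3.4,-8.2,1]
    - [0,0,6.6,-5.2,-4.3,-8.2,1]
    - [0,0,8,-6.3,-5.2,-8.2,1]
    - [0,0,9.4,-7.4,-6.1,-8.2,1]
    - [0,0,10.8,-8.5,-7,-8.2,1]
    - [0,0,12.2,-9.6,-7.9,-8.2,1]
    - [0,0,13.6,-10.7,-8.8,-8.2,1]
    - [0,0,15,-11.8,-9.7,-8.2,1]
    - [0,0,16.57,-12.9,-10.6,-8.2,1]
    - [0,0,16.57,-14,-11.5,-8.2,1]
    - [0,0,16.57,-15.1,-12.4,-8.2,1]
    - [0,0,16.57,-15.68,-12.84,-8.2,1]
    - [0,0,16.57,-15.68,-12.84,-8.2,1]

```text
time_s: 1.82
position: [0.523, 0.085, 0.4283]
tcp_rot: [[0.18, 0.984, 0.0], [0.984, -0.18, -0.003], [-0.003, 0.001, -1.0]]
force: [1.0, 0.0, -0.2]
opening: 1.0
grasp_force: 0.0
```

```bash
python3 -c "
from h import *
wcap('w1')
goto((.462,-.29,.43,80))"
```

```text
at [0.5228 0.0856 0.4281] yaw 79.62 t 1.87 F [ 1.7 -0.5  0.1] open 1.001 gf 0.0
[-0.0, 0.02, -0.08, -12.679, 0.263, -0.034]
```

View pics/w1.png

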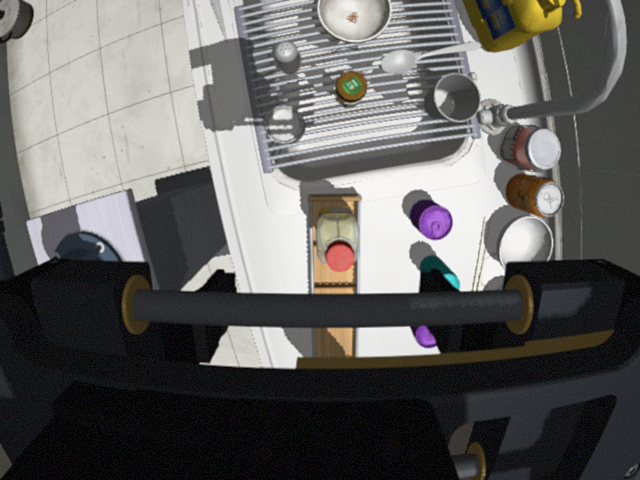

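Wrist view: shaker top (287,49), jar cap (351,85), tin top (287,122), oil cap (341,253), rack end board (310..359,197), cup mouth (457,97), bowl (354,14). Next, the rack from above.

Call:
send_rows:
  commands:
    - [0,0,0,-1.3,0,0,1]
    - [0,0,0,-2.6,0,0,1]
    - [0,0,0,-3.9,0.1,0,1]
    - [0,0,0,-5.2,0.1,0,1]
    - [0,0,0,-6.5,0.1,0,1]
    - [0,0,0,-7.8,0.2,0,1]
    - [0,0,0,-9.1,0.2,0,1]
    - [0,0,0,-10.4,0.26,0,1]
    - [0,0,0,-11.7,0.26,0,1]
    - [0,0,0,-12.68,0.26,0,1]
    - [0,0,0,-12.68,0.26,0,1]
    - [0,0,0,-12.68,0.26,0,1]

```text
time_s: 2.87
position: [0.4613, -0.2856, 0.4288]
tcp_rot: [[0.176, 0.984, -0.001], [0.984, -0.176, 0.002], [0.002, -0.001, -1.0]]
force: [0.5, 0.5, -0.0]
opening: 1.002
grasp_force: 0.0
```

Run:
```python
from h import *
wcap('w2'); s=read_state(); goto(s=s)
c=pickle.load(open("w1.pkl","rb"))
for n,uv,z in [("shaker",(287,49),.096),("jar",(351,85),.113),("tin",(287,122),.08),("oil",(341,253),.228),("cup",(457,97),.105),("bowl",(354,14),.066)]: print(n,wray(c,uv,z).round(4))
im=cv2.imread("pics/w2.png")[0:300,150:500]; cv2.imwrite("pics/w2c.png",cv2.resize(im,None,fx=2,fy=2,interpolation=cv2.INTER_CUBIC))
```

```text
at [ 0.4616 -0.2845  0.4291] yaw 79.98 t 2.92 F [-0.4  1.   0.2] open 1.003 gf 0.0
shaker [0.5055 0.3046 0.096 ]
jar [0.5837 0.2314 0.113 ]
tin [0.4849 0.1992 0.08  ]
oil [0.5299 0.0327 0.228 ]
cup [0.7349 0.1959 0.105 ]
bowl [0.6142 0.3523 0.066 ]
```

View pics/w2c.png

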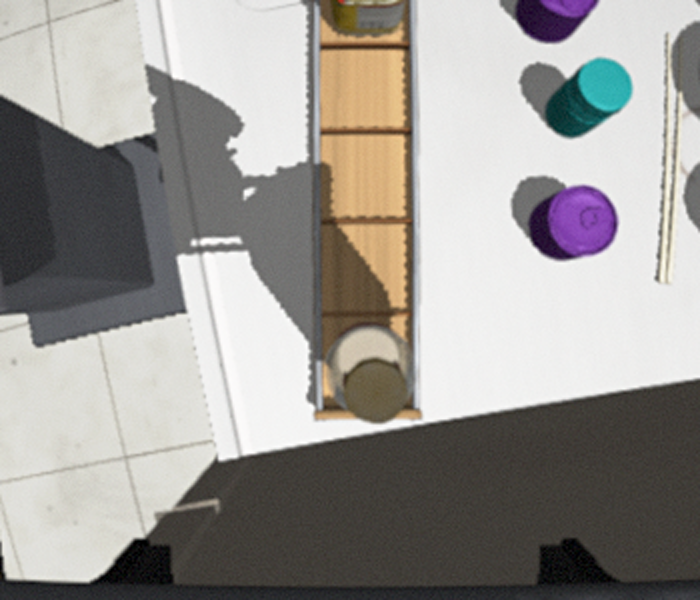

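Run:
```python
from h import *
np.set_printoptions(precision=4,suppress=True)
c=pickle.load(open("w2.pkl","rb"))
px=np.array([(321,44),(411,46),(320,130),(411,132),(320,220),(411,221),(321,312),(410,314),(315,414),(421,414)])/2+[150,0]
M=np.array([(s*.0365,y,.03) for y in(.114,.038,-.038,-.114) for s in(-1,1)]+[(s*.044,-.196,.046) for s in(-1,1)])
f=lambda p:(wproj(c,W(p,M))-px).ravel()
r=least_squares(f,[.49,-.12,-.17],loss="soft_l1"); print(r.x); print(f(r.x).reshape(-1,2))
print("comps",W(r.x,[(0,y,.014) for y in(-.152,-.076,0,.076,.152)]))
print("vin cap",wray(c,np.array((376,390))/2+[150,0],.254))
```

```text
[ 0.4999 -0.122  -0.1759]
[[-0.2111 -0.7201]
 [-0.1724 -1.528 ]
 [ 0.0966 -0.5358]
 [ 0.2528 -1.3759]
 [ 0.0674  0.1297]
 [ 0.4075 -0.2528]
 [-0.2836  1.0377]
 [ 0.7632  0.1063]
 [-2.094   1.9224]
 [ 0.195   1.9402]]
comps [[ 0.4733 -0.2716  0.014 ]
 [ 0.4866 -0.1968  0.014 ]
 [ 0.4999 -0.122   0.014 ]
 [ 0.5132 -0.0472  0.014 ]
 [ 0.5265  0.0277  0.014 ]]
vin cap [ 0.4759 -0.2686  0.254 ]
```

```bash
python3 -c "
from h import *
goto((.5125,-.051,.36,79.92))"
```

```text
at [ 0.4616 -0.2845  0.4291] yaw 79.98 t 2.92 F [-0.4  1.   0.2] open 1.003 gf 0.0
[-0.01, -0.02, 0.01, 7.955, 0.318, 2.318]
```

Call:
send_rows:
  commands:
    - [0,0,0,1.3,0.05,0.3,1]
    - [0,0,0,2.6,0.1,0.7,1]
    - [0,0,0,3.9,0.15,1.1,1]
    - [0,0,0,5.2,0.2,1.5,1]
    - [0,0,0,6.5,0.27,1.9,1]
    - [0,0,0,7.95,0.32,2.3,1]
    - [0,0,0,7.95,0.32,2.3,1]
    - [0,0,0,7.95,0.32,2.3,1]
    - [0,0,0,7.95,0.32,2.3,1]
    - [0,0,0,7.95,0.32,2.3,1]

```text
time_s: 3.75
position: [0.5127, -0.0527, 0.3612]
tcp_rot: [[0.174, 0.985, 0.001], [0.985, -0.174, -0.001], [-0.001, 0.001, -1.0]]
force: [-0.4, 0.2, 0.3]
opening: 1.001
grasp_force: 0.0
```

Run:
```python
from h import *
c=wcap('w3'); s=read_state(); goto(s=s)
hsv=cv2.cvtColor(c["image"],cv2.COLOR_BGR2HSV)
m=((hsv[...,0]<8)|(hsv[...,0]>172))&(hsv[...,1]>130)&(hsv[...,2]>60); m=m.astype(np.uint8); m[280:]=0
n,l,st,ce=cv2.connectedComponentsWithStats(m)
for i in range(1,n):
    if st[i,4]>60: print(st[i],ce[i],wray(c,ce[i],.228).round(4),wray(c,ce[i],.22).round(4))
cv2.imwrite("pics/w3c.png",c["image"][:300,150:500])
```

```text
at [ 0.5127 -0.0533  0.3612] yaw 79.93 t 3.8 F [-0.2 -0.2 -0.4] open 0.998 gf 0.0
[310 115  35  35 744] [325.88978495 131.82795699] [0.5264 0.027  0.228 ] [0.5264 0.0274 0.22  ]
```

View pics/w3c.png

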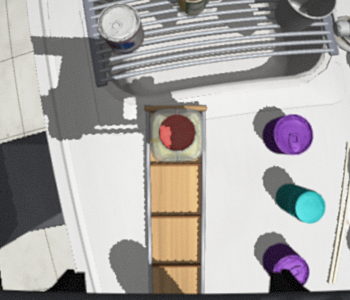

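Cap seen from above at (325.9,131.8), oil bottle inside compartment; cap at (0.5266,0.027). Descend and grip it.

```bash
python3 -c "
from h import *
goto((.5266,.027,.28,79.92),(.5266,.027,.198,79.92))"
```

```text
at [ 0.5127 -0.0533  0.3612] yaw 79.93 t 3.8 F [-0.2 -0.2 -0.4] open 0.998 gf 0.0
[0.02, 0.01, 0.0, 2.716, -0.017, 2.705]
[0.02, 0.01, 0.0, 2.718, -0.02, 5.438]
```

Call:
send_rows:
  commands:
    - [0,0,0,0.9,0,0.9,1]
    - [0,0,0,1.8,0,1.8,1]
    - [0,0,0,2.7,-0.02,2.7,1]
    - [0,0,0,2.72,-0.02,2.7,1]
    - [0,0,0,2.72,-0.02,3.3,1]
    - [0,0,0,2.72,-0.02,3.9,0.8]
    - [0,0,0,2.72,-0.02,4.5,0.7]
    - [0,0,0,2.72,-0.02,5.1,0.7]
    - [0,0,0,2.72,-0.02,5.44,0.7]
    - [0,0,0,2.72,-0.02,5.44,0.6]
    - [0,0,0,2.72,-0.02,5.44,0.5]
    - [0,0,0,2.72,-0.02,5.44,0.4]
    - [0,0,0,2.72,-0.02,5.44,0.3]
    - [0,0,0,2.72,-0.02,5.44,0.2]
    - [0,0,0,2.72,-0.02,5.44,0.2]
    - [0,0,0,2.72,-0.02,5.44,0.2]
    - [0,0,0,2.72,-0.02,5.44,0.2]

```text
time_s: 5.22
position: [0.5264, 0.028, 0.1975]
tcp_rot: [[0.174, 0.985, 0.001], [0.985, -0.174, -0.0], [-0.0, 0.001, -1.0]]
force: [-0.2, -0.0, -0.6]
opening: 0.226
grasp_force: 0.0
```

```bash
python3 -c "
from h import *
goto((.5266,.027,.258,79.92),(.4866,-.1968,.258,79.92))"
```

```text
at [0.5264 0.028  0.1975] yaw 79.99 t 5.22 F [-0.2 -0.  -0.6] open 0.226 gf 0.0
[0.01, 0.0, 0.01, -0.03, 0.015, -2.015]
[0.01, 0.0, 0.01, -7.608, -0.001, -2.015]
```

Opening is 0.226 (about 20 mm) with no grip force, narrower than the 33 mm cap. I'll look before moving.

Run:
```python
from h import *
a=optics.capture("side")["image"][120:280,290:430]; b=optics.capture("scene")["image"][120:280,250:390]
goto()
cv2.imwrite("pics/g1.png",cv2.resize(np.hstack([a,b]),None,fx=2.8,fy=2.8,interpolation=cv2.INTER_CUBIC))
```

```text
at [0.5263 0.028  0.1974] yaw 79.98 t 5.32 F [ 0.3  0.6 -0.5] open 0.212 gf 0.0
```

View pics/g1.png

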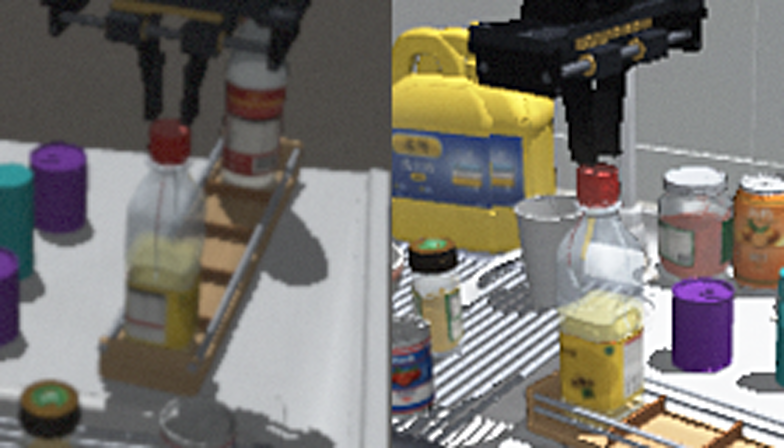

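Run:
```python
from h import *
P=read_state()["position"]; print(P,proj("scene",P),proj("side",P)); print(tri((322.5,177.9),(351.4,163.9)))
c=pickle.load(open("w3.pkl","rb")); m=c["image"]
print(proj("scene",[.5266,.027,.228]),proj("side",[.5266,.027,.228]))
```

```text
[0.52626461 0.02795574 0.19737582] [[323.37909385 193.44009728]] [[349.68361014 177.21762784]]
(array([0.52426164, 0.02862166, 0.23201236]), np.float64(0.4367947490986239))
[[323.48053936 179.89141542]] [[350.14491475 164.6654886 ]]
```

The picture shows the fingertips at about (322,178) in the scene view and (351,164) in the side view, just above the cap top. That triangulates to z=0.232, so the tips sit about 34 mm above the reported TCP. I'll reopen fully, descend 30 mm (clear either way) and close.

Call:
send_rows:
  commands:
    - [0,0,0,0,0,0,1]
    - [0,0,0,0,0,0,1]
    - [0,0,0,0,0,0,1]
    - [0,0,0,0,0,0,1]
    - [0,0,0,0,0,0,1]
    - [0,0,0,0,0,0,1]
    - [0,0,0,0,0,0,1]
    - [0,0,0,0,0,0.3,1]
    - [0,0,0,0,0,0.6,1]
    - [0,0,0,0,0,0.8,1]
    - [0,0,0,0,0,1,1]
    - [0,0,0,0,0,1,1]

```text
time_s: 6.32
position: [0.5249, 0.028, 0.1654]
tcp_rot: [[0.174, 0.985, -0.004], [0.985, -0.174, 0.001], [-0.0, -0.004, -1.0]]
force: [0.7, 0.8, 0.1]
opening: 0.981
grasp_force: 0.0
```

Call:
send_rows:
  commands:
    - [0,0,0,0,0,0,0.7]
    - [0,0,0,0,0,0,0.5]
    - [0,0,0,0,0,0,0.35]
    - [0,0,0,0,0,0,0.3]
    - [0,0,0,0,0,0,0.25]
    - [0,0,0,0,0,0,0.2]
    - [0,0,0,0,0,0,0.2]
    - [0,0,0,0,0,0,0.2]
    - [0,0,0,0,0,0,0.2]

```text
time_s: 7.07
position: [0.5263, 0.0279, 0.1673]
tcp_rot: [[0.174, 0.985, 0.0], [0.985, -0.174, -0.0], [-0.0, 0.0, -1.0]]
force: [-1.1, 0.2, 0.6]
opening: 0.398
grasp_force: 0.0
```

Call:
send_rows:
  commands:
    - [0,0,0,0,0,0,0.1]
    - [0,0,0,0,0,0,0]
    - [0,0,0,0,0,0,0]
    - [0,0,0,0,0,0,0]

```text
time_s: 7.4
position: [0.5264, 0.0278, 0.1673]
tcp_rot: [[0.174, 0.985, 0.0], [0.985, -0.174, -0.0], [-0.0, 0.0, -1.0]]
force: [-0.6, -0.3, 0.6]
opening: 0.37
grasp_force: 30.0
```

Call:
send_rows:
  commands:
    - [0,0,0,0,0,-0.2,0]
    - [0,0,0,0,0,-0.5,0]
    - [0,0,0,0,0,-0.9,0]
    - [0,0,0,0,0,-1.3,0]
    - [0,0,0,0,0,-1.7,0]
    - [0,0,0,0,0,-2,0]
    - [0,0,0,0,0,-2,0]

```text
time_s: 7.98
position: [0.5276, 0.0277, 0.2295]
tcp_rot: [[0.174, 0.985, 0.004], [0.985, -0.174, -0.001], [0.0, 0.004, -1.0]]
force: [0.7, 0.1, -3.6]
opening: 0.376
grasp_force: 30.0
```

```bash
python3 -c "
from h import *
goto((.4866,-.1968,.227,79.92))"
```

```text
at [0.5276 0.0277 0.2295] yaw 79.98 t 7.98 F [ 0.7  0.1 -3.6] open 0.376 gf 30.0
[0.05, -0.0, 0.01, -7.608, -0.045, 0.084]
```

Call:
send_rows:
  commands:
    - [0,0,0,-0.15,0,0,0]
    - [0,0,0,-0.45,0,0,0]
    - [0,0,0,-0.9,0,0,0]
    - [0,0,0,-1.5,0,0,0]
    - [0,0,0,-2.1,0,0,0]
    - [0,0,0,-2.7,0,0,0]
    - [0,0,0,-3.3,0,0,0]
    - [0,0,0,-3.9,0,0,0]
    - [0,0,0,-4.5,0,0,0]
    - [0,0,0,-5.1,0,0,0]
    - [0,0,0,-5.7,0,0,0]
    - [0,0,0,-6.3,0,0,0]
    - [0,0,0,-6.8,0,0,0]
    - [0,0,0,-7.2,0,0,0]
    - [0,0,0,-7.45,0,0,0]
    - [0,0,0,-7.57,0,0,0]
    - [0,0,0,-7.6,0,0,0]
    - [0,0,0,-7.6,0,0,0]
    - [0,0,0,-7.6,0,0,0]
    - [0,0,0,-7.6,0,0,0]

```text
time_s: 9.65
position: [0.4866, -0.1958, 0.2272]
tcp_rot: [[0.173, 0.985, -0.0], [0.985, -0.173, 0.0], [0.0, -0.0, -1.0]]
force: [-0.4, -0.1, -3.4]
opening: 0.373
grasp_force: 30.0
```

Run:
```python
from h import *
goto((.4866,-.1968,.227,79.92))
a=optics.capture("side")["image"][90:260,310:430]; b=optics.capture("scene")["image"][130:300,360:500]
cv2.imwrite("pics/g2.png",cv2.resize(np.hstack([a,b]),None,fx=3,fy=3,interpolation=cv2.INTER_CUBIC))
```

```text
at [ 0.4866 -0.1958  0.2272] yaw 80.03 t 9.65 F [-0.4 -0.1 -3.4] open 0.373 gf 30.0
[-0.0, -0.0, 0.02, -0.031, 0.006, 0.008]
```

View pics/g2.png

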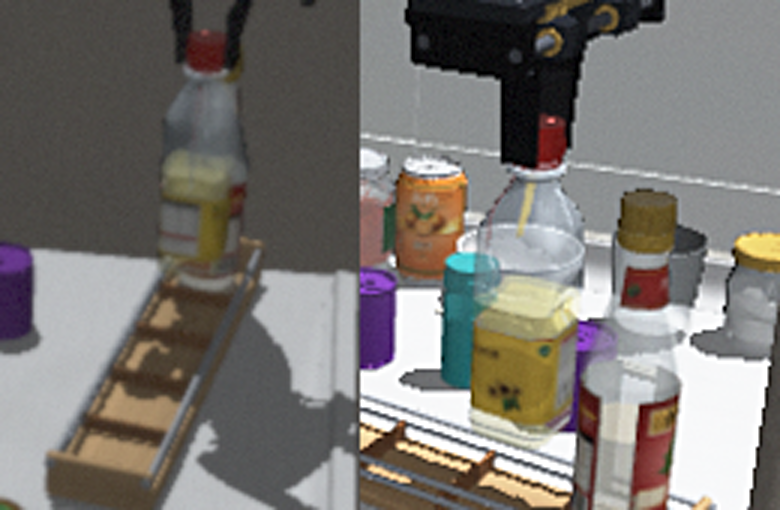

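The bottle hangs upright between the fingers over the second compartment (foot near (522,425) in the enlargement), clear of the vinegar. Lower it.

Call:
send_rows:
  commands:
    - [0,0,0,-0.03,0,0.2,0]
    - [0,0,0,-0.03,0,0.5,0]
    - [0,0,0,-0.03,0,0.9,0]
    - [0,0,0,-0.03,0,1.3,0]
    - [0,0,0,-0.03,0,1.6,0]
    - [0,0,0,-0.03,0,1.8,0]
    - [0,0,0,-0.03,0,1.9,0]
    - [0,0,0,-0.03,0,1.95,0]
    - [0,0,0,-0.03,0,1.98,0]
    - [0,0,0,-0.03,0,2.0,0]
    - [0,0,0,-0.03,0,2.0,0]

```text
time_s: 10.67
position: [0.4867, -0.1977, 0.1676]
tcp_rot: [[0.174, 0.985, 0.001], [0.985, -0.174, -0.001], [-0.0, 0.001, -1.0]]
force: [-0.8, 0.2, -3.0]
opening: 0.371
grasp_force: 30.0
```

Call:
send_rows:
  commands:
    - [0,0,0,0,0,0.02,0]
    - [0,0,0,0,0,0.04,0]
    - [0,0,0,0,0,0.04,0]

```text
time_s: 10.92
position: [0.4872, -0.198, 0.1673]
tcp_rot: [[0.174, 0.985, 0.002], [0.985, -0.174, -0.001], [-0.001, 0.002, -1.0]]
force: [-0.4, 0.7, 3.7]
opening: 0.374
grasp_force: 30.0
```

Call:
send_rows:
  commands:
    - [0,0,0,0,0,0,0.5]
    - [0,0,0,0,0,0,0.7]
    - [0,0,0,0,0,0,1]
    - [0,0,0,0,0,0,1]
    - [0,0,0,0,0,0,1]
    - [0,0,0,0,0,0,1]
    - [0,0,0,0,0,-0.3,1]
    - [0,0,0,0,0,-0.8,1]
    - [0,0,0,0,0,-1.6,1]
    - [0,0,0,0,0,-2.6,1]
    - [0,0,0,0,0,-3.6,1]
    - [0,0,0,0,0,-4.6,1]
    - [0,0,0,0,0,-5,1]
    - [0,0,0,0,0,-5,1]

```text
time_s: 12.08
position: [0.4884, -0.1988, 0.3206]
tcp_rot: [[0.174, 0.985, 0.008], [0.985, -0.174, -0.005], [-0.004, 0.008, -1.0]]
force: [0.1, -0.4, -0.4]
opening: 0.998
grasp_force: 0.0
```

Run:
```python
from h import *
print("spout end",tri((242,143),(192,262)), "spout top",tri((290,85),(182,135)))
goto((.56,.12,.30,79.92))
```

```text
spout end (array([0.74098934, 0.40779172, 0.22683803]), np.float64(0.7265876117430423)) spout top (array([0.78969453, 0.2673066 , 0.38420651]), np.float64(0.7314845894982653))
at [ 0.4884 -0.1988  0.3206] yaw 79.98 t 12.08 F [ 0.1 -0.4 -0.4] open 0.998 gf 0.0
[0.1, 0.04, 0.01, 10.883, 0.494, 0.65]
```

Call:
send_rows:
  commands:
    - [0,0,0,1.2,0,0,1]
    - [0,0,0,2.4,0,0,1]
    - [0,0,0,3.6,0,0,1]
    - [0,0,0,4.8,0,0,1]
    - [0,0,0,6,0,0,1]
    - [0,0,0,7.2,0.1,0.2,1]
    - [0,0,0,8.4,0.2,0.4,1]
    - [0,0,0,9.6,0.2,0.6,1]
    - [0,0,0,10.8,0.2,0.65,1]
    - [0,0,0,10.8,0.2,0.65,1]
    - [0,0,0,10.8,0.2,0.65,1]
    - [0,0,0,10.8,0.2,0.65,1]
    - [0,0,0,10.8,0.2,0.65,1]

```text
time_s: 13.17
position: [0.5483, 0.1194, 0.2961]
tcp_rot: [[0.175, 0.985, -0.001], [0.985, -0.175, -0.001], [-0.001, -0.001, -1.0]]
force: [0.1, -0.6, -0.0]
opening: 1.005
grasp_force: 0.0
```

Run:
```python
from h import *
c=wcap('w4'); goto()
im=c["image"]
# annotate predicted positions
for P,z in (((.5835,.231),.113),((.482,.198),.08),((.503,.304),.098)):
    print(wproj(c,[*P,z]).round(1))
cv2.imwrite("pics/w4c.png",cv2.resize(im[0:240,140:460],None,fx=2.5,fy=2.5,interpolation=cv2.INTER_CUBIC))
```

```text
at [0.5485 0.1192 0.2963] yaw 79.87 t 13.22 F [0.5 1.  0.3] open 1.003 gf 0.0
[[341.7 100.4]]
[[256.6 149.8]]
[[255.5  52.7]]
```

View pics/w4c.png

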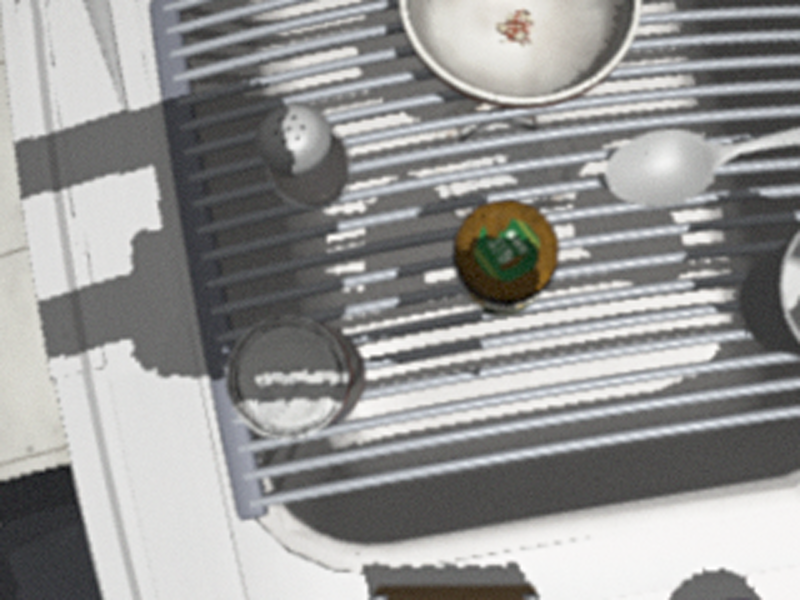

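Jar cap at (342,101), tin top (257,150), shaker dome (259,55): all within about 1–3 px of my predictions.

Run:
```python
from h import *
c=pickle.load(open("w4.pkl","rb"))
for n,uv,z in (("jar",(342.4,101.2),.113),("tin",(256.8,150.4),.08),("shaker",(258.5,54.6),.092)): print(n,wray(c,uv,z).round(4))
goto((.5835,.231,.20,79.92),(.5835,.231,.20-.127,79.92))
```

```text
jar [0.5841 0.23   0.113 ]
tin [0.4821 0.1973 0.08  ]
shaker [0.5051 0.3028 0.092 ]
at [0.5485 0.1192 0.2963] yaw 79.87 t 13.22 F [0.5 1.  0.3] open 1.003 gf 0.0
[-0.01, 0.01, -0.01, 3.876, 0.496, 3.209]
[-0.01, 0.01, -0.01, 3.878, 0.498, 7.442]
```

Call:
send_rows:
  commands:
    - [0,0,0,1,0.13,0.8,1]
    - [0,0,0,2,0.26,1.6,1]
    - [0,0,0,3,0.4,2.4,1]
    - [0,0,0,3.87,0.52,3.2,1]
    - [0,0,0,3.87,0.52,3.2,1]
    - [0,0,0,3.87,0.52,4,1]
    - [0,0,0,3.87,0.52,5,1]
    - [0,0,0,3.87,0.52,6,1]
    - [0,0,0,3.87,0.52,7,1]
    - [0,0,0,3.87,0.52,7.9,1]
    - [0,0,0,3.87,0.52,8.6,1]
    - [0,0,0,3.87,0.52,8.87,1]
    - [0,0,0,3.87,0.52,8.87,0.8]
    - [0,0,0,3.87,0.52,8.87,0.6]
    - [0,0,0,3.87,0.52,8.87,0.5]
    - [0,0,0,3.87,0.52,8.87,0.4]
    - [0,0,0,3.87,0.52,8.87,0.3]
    - [0,0,0,3.87,0.52,8.87,0.3]
    - [0,0,0,3.87,0.52,8.87,0.3]
    - [0,0,0,3.87,0.52,8.87,0.3]

```text
time_s: 14.88
position: [0.5845, 0.2322, 0.0309]
tcp_rot: [[0.174, 0.985, 0.001], [0.985, -0.174, 0.0], [0.0, 0.001, -1.0]]
force: [0.2, -0.8, 2.1]
opening: 0.498
grasp_force: 29.9
```

```bash
python3 -c "
from h import *
print('comp',W([.4999,-.122,-.1759],[[0,.004,0],[0,.078,0],[0,.154,0]]).round(4).tolist())
goto()"
```

```text
comp [[0.5006, -0.1181, 0.0], [0.5135, -0.0452, 0.0], [0.5268, 0.0296, 0.0]]
at [0.5845 0.2322 0.0309] yaw 79.99 t 14.88 F [ 0.2 -0.8  2.1] open 0.498 gf 29.9
```

Call:
send_rows:
  commands:
    - [0,0,0,0,0,-0.2,0.3]
    - [0,0,0,0,0,-0.6,0.3]
    - [0,0,0,0,0,-1.2,0.3]
    - [0,0,0,0,0,-1.9,0.3]
    - [0,0,0,0,0,-2.6,0.3]
    - [0,0,0,0,0,-3.2,0.3]
    - [0,0,0,0,0,-3.6,0.3]
    - [0,0,0,0,0,-3.6,0.3]

```text
time_s: 15.55
position: [0.5865, 0.2327, 0.1422]
tcp_rot: [[0.174, 0.985, 0.007], [0.985, -0.174, 0.001], [0.003, 0.006, -1.0]]
force: [0.0, -0.6, -1.5]
opening: 0.494
grasp_force: 29.9
```

```bash
python3 -c "
from h import *
goto((.5009,-.1165,.139,79.92),(.5009,-.1165,.039,79.92))"
```

```text
at [0.5865 0.2327 0.1422] yaw 79.98 t 15.55 F [ 0.  -0.6 -1.5] open 0.494 gf 29.9
[0.07, -0.03, 0.01, -11.958, -0.787, 0.072]
[0.07, -0.03, 0.01, -11.967, -0.808, 3.406]
```

Call:
send_rows:
  commands:
    - [0,0,0,-0.2,-0.01,0,0.3]
    - [0,0,0,-0.7,-0.04,0,0.3]
    - [0,0,0,-1.4,-0.08,0,0.3]
    - [0,0,0,-2.2,-0.13,0,0.3]
    - [0,0,0,-3,-0.18,0,0.3]
    - [0,0,0,-3.8,-0.23,0,0.3]
    - [0,0,0,-4.6,-0.28,0,0.3]
    - [0,0,0,-5.4,-0.33,0,0.3]
    - [0,0,0,-6.2,-0.37,0,0.3]
    - [0,0,0,-7,-0.42,0,0.3]
    - [0,0,0,-7.8,-0.47,0,0.3]
    - [0,0,0,-8.6,-0.52,0,0.3]
    - [0,0,0,-9.4,-0.57,0,0.3]
    - [0,0,0,-10.2,-0.62,0,0.3]
    - [0,0,0,-10.9,-0.66,0,0.3]
    - [0,0,0,-11.4,-0.69,0,0.3]
    - [0,0,0,-11.75,-0.71,0,0.3]
    - [0,0,0,-11.93,-0.72,0,0.3]
    - [0,0,0,-11.93,-0.72,0,0.3]
    - [0,0,0,-11.93,-0.72,0,0.3]

```text
time_s: 17.22
position: [0.5001, -0.1163, 0.138]
tcp_rot: [[0.175, 0.985, -0.001], [0.985, -0.175, 0.001], [0.001, -0.001, -1.0]]
force: [0.5, 0.6, -2.4]
opening: 0.496
grasp_force: 29.9
```

Call:
send_rows:
  commands:
    - [0,0,0,0,0,0.3,0.3]
    - [0,0,0,0,0,0.9,0.3]
    - [0,0,0,0,0,1.5,0.3]
    - [0,0,0,0,0,2.1,0.3]
    - [0,0,0,0,0,2.6,0.3]
    - [0,0,0,0,0,3,0.3]
    - [0,0,0,0,0,3.2,0.3]
    - [0,0,0,0,0,3.3,0.3]
    - [0,0,0,0,0,3.33,0.3]
    - [0,0,0,0,0,3.33,0.3]
    - [0,0,0,0,0,3.33,0.3]

```text
time_s: 18.13
position: [0.5013, -0.1166, 0.0391]
tcp_rot: [[0.174, 0.985, 0.001], [0.985, -0.174, -0.001], [-0.0, 0.001, -1.0]]
force: [-0.6, 0.0, -1.0]
opening: 0.491
grasp_force: 29.9
```

Expected contact near z = 0.037; creep down in small steps.

Call:
send_rows:
  commands:
    - [0,0,0,0,0,0.03,0.3]
    - [0,0,0,0,0,0.05,0.3]
    - [0,0,0,0,0,0.05,0.3]

```text
time_s: 18.38
position: [0.5009, -0.1167, 0.0374]
tcp_rot: [[0.174, 0.985, 0.001], [0.985, -0.174, -0.0], [-0.0, 0.001, -1.0]]
force: [-0.1, 0.3, -0.7]
opening: 0.502
grasp_force: 29.9
```

Call:
send_rows:
  commands:
    - [0,0,0,0,0,0.03,0.3]
    - [0,0,0,0,0,0.03,0.3]

```text
time_s: 18.55
position: [0.5009, -0.1168, 0.0368]
tcp_rot: [[0.174, 0.985, 0.001], [0.985, -0.174, -0.0], [-0.0, 0.001, -1.0]]
force: [-1.0, -0.3, 4.3]
opening: 0.493
grasp_force: 29.9
```

Call:
send_rows:
  commands:
    - [0,0,0,0,0,0,0.55]
    - [0,0,0,0,0,0,0.65]
    - [0,0,0,0,0,0,0.8]
    - [0,0,0,0,0,0,0.8]
    - [0,0,0,0,0,0,0.8]
    - [0,0,0,0,0,-0.3,0.8]
    - [0,0,0,0,0,-0.8,0.8]
    - [0,0,0,0,0,-1.6,0.8]
    - [0,0,0,0,0,-2.6,0.8]
    - [0,0,0,0,0,-3.6,0.9]
    - [0,0,0,0,0,-4.6,1]
    - [0,0,0,0,0,-5.2,1]
    - [0,0,0,0,0,-5.2,1]
    - [0,0,0,0,0,-5.2,1]

```text
time_s: 19.72
position: [0.5013, -0.1168, 0.1936]
tcp_rot: [[0.174, 0.985, 0.003], [0.985, -0.174, -0.001], [-0.001, 0.003, -1.0]]
force: [0.5, -0.6, 0.1]
opening: 0.991
grasp_force: 0.0
```

```bash
python3 -c "
from h import *
goto((.5048,.3028,.19,79.92))"
```

```text
at [ 0.5013 -0.1168  0.1936] yaw 79.98 t 19.72 F [ 0.5 -0.6  0.1] open 0.991 gf 0.0
[0.04, 0.01, 0.01, 13.795, -2.318, 0.101]
```

Call:
send_rows:
  commands:
    - [0,0,0,1.2,-0.2,0,1]
    - [0,0,0,2.4,-0.4,0,1]
    - [0,0,0,3.6,-0.6,0,1]
    - [0,0,0,4.8,-0.8,0,1]
    - [0,0,0,6,-1,0,1]
    - [0,0,0,7.2,-1.2,0,1]
    - [0,0,0,8.4,-1.4,0,1]
    - [0,0,0,9.6,-1.6,0,1]
    - [0,0,0,10.8,-1.8,0,1]
    - [0,0,0,12,-2,0,1]
    - [0,0,0,13.1,-2.2,0,1]
    - [0,0,0,13.78,-2.3,0.1,1]
    - [0,0,0,13.78,-2.3,0.1,1]
    - [0,0,0,13.78,-2.3,0.1,1]
    - [0,0,0,13.78,-2.3,0.1,1]

```text
time_s: 20.97
position: [0.5036, 0.3015, 0.1877]
tcp_rot: [[0.174, 0.985, -0.003], [0.985, -0.174, -0.002], [-0.002, -0.003, -1.0]]
force: [-0.1, 0.1, -0.2]
opening: 1.0
grasp_force: 0.0
```

```bash
python3 -c "
from h import *
goto((.5048,.3028,.022,79.92))"
```

```text
at [0.5036 0.3015 0.1877] yaw 79.98 t 20.97 F [-0.1  0.1 -0.2] open 1.0 gf 0.0
[-0.03, 0.03, 0.01, 0.062, 0.046, 5.523]
```

Call:
send_rows:
  commands:
    - [0,0,0,0.03,0.03,1,1]
    - [0,0,0,0.03,0.03,2,1]
    - [0,0,0,0.03,0.03,3,1]
    - [0,0,0,0.03,0.03,4,1]
    - [0,0,0,0.03,0.03,4.9,1]
    - [0,0,0,0.03,0.03,5.4,1]
    - [0,0,0,0.03,0.03,5.5,1]
    - [0,0,0,0.03,0.03,5.5,0.8]
    - [0,0,0,0.03,0.03,5.5,0.6]
    - [0,0,0,0.03,0.03,5.5,0.5]
    - [0,0,0,0.03,0.03,5.5,0.4]
    - [0,0,0,0.03,0.03,5.5,0.3]
    - [0,0,0,0.03,0.03,5.5,0.2]
    - [0,0,0,0.03,0.03,5.5,0.2]
    - [0,0,0,0.03,0.03,5.5,0.2]
    - [0,0,0,0.03,0.03,5.5,0.2]
    - [0,0,0,0.03,0.03,5.5,0.2]

```text
time_s: 22.38
position: [0.5055, 0.3034, 0.0243]
tcp_rot: [[0.174, 0.985, -0.0], [0.985, -0.174, 0.0], [-0.0, -0.0, -1.0]]
force: [-1.4, 0.3, 0.7]
opening: 0.388
grasp_force: 27.4
```

Call:
send_rows:
  commands:
    - [0,0,0,0,0,-0.2,0.2]
    - [0,0,0,0,0,-0.6,0.2]
    - [0,0,0,0,0,-1.2,0.2]
    - [0,0,0,0,0,-1.9,0.2]
    - [0,0,0,0,0,-2.6,0.2]
    - [0,0,0,0,0,-3.2,0.2]
    - [0,0,0,0,0,-3.6,0.2]
    - [0,0,0,0,0,-3.6,0.2]
    - [0,0,0,0,0,-3.6,0.2]
    - [0,0,0,0,0,-3.6,0.2]

```text
time_s: 23.22
position: [0.5051, 0.303, 0.1318]
tcp_rot: [[0.174, 0.985, -0.001], [0.985, -0.174, -0.0], [-0.001, -0.001, -1.0]]
force: [1.0, 0.4, -2.0]
opening: 0.381
grasp_force: 28.6
```

Call:
send_rows:
  commands:
    - [0,0,0,-0.2,0.04,0,0.2]
    - [0,0,0,-0.7,0.14,0,0.2]
    - [0,0,0,-1.4,0.28,0,0.2]
    - [0,0,0,-2.2,0.44,0,0.2]
    - [0,0,0,-3,0.6,0,0.2]
    - [0,0,0,-3.8,0.76,0,0.2]
    - [0,0,0,-4.6,0.92,0,0.2]
    - [0,0,0,-5.4,1.08,0,0.2]
    - [0,0,0,-6.2,1.24,0,0.2]
    - [0,0,0,-7,1.4,0,0.2]
    - [0,0,0,-7.8,1.56,0,0.2]
    - [0,0,0,-8.6,1.72,0,0.2]
    - [0,0,0,-9.4,1.88,0,0.2]
    - [0,0,0,-10.1,2.02,0,0.2]
    - [0,0,0,-10.7,2.14,0,0.2]
    - [0,0,0,-11.1,2.22,0,0.2]
    - [0,0,0,-11.3,2.27,0,0.2]
    - [0,0,0,-11.4,2.28,0,0.2]
    - [0,0,0,-11.4,2.28,0,0.2]
    - [0,0,0,-11.4,2.28,0,0.2]

```text
time_s: 24.88
position: [0.5132, -0.0447, 0.1319]
tcp_rot: [[0.174, 0.985, -0.001], [0.985, -0.174, 0.001], [0.0, -0.001, -1.0]]
force: [-0.0, 0.7, -1.9]
opening: 0.378
grasp_force: 28.6
```

```bash
python3 -c "
from h import *
goto((.5135,-.0452,.0325,79.92))"
```

```text
at [ 0.5132 -0.0447  0.1319] yaw 80.0 t 24.88 F [-0.   0.7 -1.9] open 0.378 gf 28.6
[-0.01, -0.01, 0.02, -0.017, 0.016, 3.314]
```

Call:
send_rows:
  commands:
    - [0,0,0,0,0,0.3,0.2]
    - [0,0,0,0,0,0.9,0.2]
    - [0,0,0,0,0,1.5,0.2]
    - [0,0,0,0,0,2.1,0.2]
    - [0,0,0,0,0,2.6,0.2]
    - [0,0,0,0,0,3,0.2]
    - [0,0,0,0,0,3.2,0.2]
    - [0,0,0,0,0,3.3,0.2]
    - [0,0,0,0,0,3.33,0.2]
    - [0,0,0,0,0,3.36,0.2]
    - [0,0,0,0,0,3.36,0.2]

```text
time_s: 25.8
position: [0.5141, -0.0454, 0.0318]
tcp_rot: [[0.174, 0.985, 0.001], [0.985, -0.174, -0.0], [-0.0, 0.001, -1.0]]
force: [-0.1, 0.3, -1.3]
opening: 0.376
grasp_force: 28.6
```

Call:
send_rows:
  commands:
    - [0,0,0,0,0,0.02,0.2]
    - [0,0,0,0,0,0.02,0.2]

```text
time_s: 25.97
position: [0.514, -0.0456, 0.0313]
tcp_rot: [[0.174, 0.985, 0.001], [0.985, -0.174, -0.0], [-0.0, 0.001, -1.0]]
force: [0.5, 0.6, -0.7]
opening: 0.381
grasp_force: 28.6
```

Call:
send_rows:
  commands:
    - [0,0,0,0,0,0.03,0.2]
    - [0,0,0,0,0,0.03,0.2]

```text
time_s: 26.13
position: [0.514, -0.0455, 0.0307]
tcp_rot: [[0.174, 0.985, 0.001], [0.985, -0.174, -0.0], [-0.0, 0.001, -1.0]]
force: [-0.7, 0.5, 3.7]
opening: 0.377
grasp_force: 29.0
```

Call:
send_rows:
  commands:
    - [0,0,0,0,0,0,0.45]
    - [0,0,0,0,0,0,0.55]
    - [0,0,0,0,0,0,0.8]
    - [0,0,0,0,0,0,0.8]
    - [0,0,0,0,0,0,0.8]
    - [0,0,0,0,0,0,0.8]
    - [0,0,0,0,0,-0.3,0.8]
    - [0,0,0,0,0,-0.8,0.8]
    - [0,0,0,0,0,-1.6,0.8]
    - [0,0,0,0,0,-2.6,0.8]
    - [0,0,0,0,0,-3.6,0.9]
    - [0,0,0,0,0,-4.2,1]
    - [0,0,0,0,0,-4.2,1]
    - [0,0,0,0,0,-4.2,1]

```text
time_s: 27.3
position: [0.5143, -0.0457, 0.1573]
tcp_rot: [[0.174, 0.985, 0.003], [0.985, -0.174, -0.001], [-0.0, 0.003, -1.0]]
force: [-0.1, 0.4, -1.6]
opening: 0.974
grasp_force: 0.0
```

```bash
python3 -c "
from h import *
goto((.4823,.1975,.15,79.92))"
```

```text
at [ 0.5143 -0.0457  0.1573] yaw 79.98 t 27.3 F [-0.1  0.4 -1.6] open 0.974 gf 0.0
[0.04, 0.01, 0.01, 7.796, -2.462, 0.233]
```

Call:
send_rows:
  commands:
    - [0,0,0,1.2,-0.4,0,1]
    - [0,0,0,2.4,-0.8,0,1]
    - [0,0,0,3.6,-1.2,0,1]
    - [0,0,0,4.8,-1.6,0,1]
    - [0,0,0,6,-2,0,1]
    - [0,0,0,7.2,-2.3,0.1,1]
    - [0,0,0,7.79,-2.45,0.2,1]
    - [0,0,0,7.79,-2.45,0.2,1]
    - [0,0,0,7.79,-2.45,0.2,1]
    - [0,0,0,7.79,-2.45,0.2,1]

```text
time_s: 28.13
position: [0.4811, 0.1967, 0.1489]
tcp_rot: [[0.174, 0.985, -0.002], [0.985, -0.174, -0.001], [-0.001, -0.002, -1.0]]
force: [0.0, 0.2, 0.5]
opening: 1.002
grasp_force: 0.0
```

```bash
python3 -c "
from h import *
goto((.4823,.1975,.012,79.92))"
```

```text
at [0.4811 0.1967 0.1489] yaw 79.98 t 28.13 F [0.  0.2 0.5] open 1.002 gf 0.0
[-0.02, 0.02, 0.01, 0.039, 0.043, 4.563]
```

Call:
send_rows:
  commands:
    - [0,0,0,0.03,0.02,1,1]
    - [0,0,0,0.03,0.02,2,1]
    - [0,0,0,0.03,0.02,3,1]
    - [0,0,0,0.03,0.02,3.9,1]
    - [0,0,0,0.03,0.02,4.4,1]
    - [0,0,0,0.03,0.02,4.56,1]
    - [0,0,0,0.03,0.02,4.56,1]
    - [0,0,0,0.03,0.02,4.56,0.85]
    - [0,0,0,0.03,0.02,4.56,0.75]
    - [0,0,0,0.03,0.02,4.56,0.65]
    - [0,0,0,0.03,0.02,4.56,0.55]
    - [0,0,0,0.03,0.02,4.56,0.45]
    - [0,0,0,0.03,0.02,4.56,0.45]
    - [0,0,0,0.03,0.02,4.56,0.45]
    - [0,0,0,0.03,0.02,4.56,0.45]

```text
time_s: 29.38
position: [0.4819, 0.1984, 0.0136]
tcp_rot: [[0.174, 0.985, -0.001], [0.985, -0.174, -0.0], [-0.0, -0.001, -1.0]]
force: [-3.1, 0.4, 6.2]
opening: 0.65
grasp_force: 30.0
```

Call:
send_rows:
  commands:
    - [0,0,0,0,0,-0.2,0.45]
    - [0,0,0,0,0,-0.6,0.45]
    - [0,0,0,0,0,-1.2,0.45]
    - [0,0,0,0,0,-1.9,0.45]
    - [0,0,0,0,0,-2.5,0.45]
    - [0,0,0,0,0,-2.9,0.45]
    - [0,0,0,0,0,-3,0.45]
    - [0,0,0,0,0,-3,0.45]
    - [0,0,0,0,0,-3,0.45]

```text
time_s: 30.13
position: [0.4823, 0.1982, 0.1027]
tcp_rot: [[0.174, 0.985, -0.0], [0.985, -0.174, -0.0], [-0.0, -0.0, -1.0]]
force: [-0.2, -0.2, -1.5]
opening: 0.65
grasp_force: 30.0
```

Call:
send_rows:
  commands:
    - [0,0,0,-0.2,0.1,0,0.45]
    - [0,0,0,-0.6,0.28,0,0.45]
    - [0,0,0,-1.2,0.56,0,0.45]
    - [0,0,0,-1.9,0.88,0,0.45]
    - [0,0,0,-2.6,1.2,0,0.45]
    - [0,0,0,-3.3,1.53,0,0.45]
    - [0,0,0,-4,1.86,0,0.45]
    - [0,0,0,-4.6,2.14,0,0.45]
    - [0,0,0,-5,2.33,0,0.45]
    - [0,0,0,-5.2,2.42,0,0.45]
    - [0,0,0,-5.28,2.45,0,0.45]
    - [0,0,0,-5.28,2.45,0,0.45]
    - [0,0,0,-5.28,2.45,0,0.45]
    - [0,0,0,-5.28,2.45,0,0.45]

```text
time_s: 31.3
position: [0.5268, 0.0305, 0.1029]
tcp_rot: [[0.173, 0.985, -0.001], [0.985, -0.173, 0.0], [0.0, -0.001, -1.0]]
force: [0.1, -0.7, -1.2]
opening: 0.656
grasp_force: 30.0
```

```bash
python3 -c "
from h import *
goto((.5268,.0293,.0215,79.92))"
```

```text
at [0.5268 0.0305 0.1029] yaw 80.04 t 31.3 F [ 0.1 -0.7 -1.2] open 0.656 gf 30.0
[-0.01, -0.0, 0.02, -0.04, 0.008, 2.714]
```

Call:
send_rows:
  commands:
    - [0,0,0,-0.04,0,0.3,0.45]
    - [0,0,0,-0.04,0,0.8,0.45]
    - [0,0,0,-0.04,0,1.3,0.45]
    - [0,0,0,-0.04,0,1.8,0.45]
    - [0,0,0,-0.04,0,2.2,0.45]
    - [0,0,0,-0.04,0,2.5,0.45]
    - [0,0,0,-0.04,0,2.65,0.45]
    - [0,0,0,-0.04,0,2.71,0.45]
    - [0,0,0,-0.04,0,2.75,0.45]
    - [0,0,0,-0.04,0,2.75,0.45]

```text
time_s: 32.13
position: [0.5276, 0.0283, 0.0208]
tcp_rot: [[0.174, 0.985, 0.001], [0.985, -0.174, -0.0], [0.0, 0.001, -1.0]]
force: [0.2, -0.3, -1.7]
opening: 0.651
grasp_force: 30.0
```

Call:
send_rows:
  commands:
    - [0,0,0,0,0,0.02,0.45]
    - [0,0,0,0,0,0.02,0.45]

```text
time_s: 32.3
position: [0.5277, 0.0283, 0.0204]
tcp_rot: [[0.174, 0.985, 0.001], [0.985, -0.174, -0.0], [0.0, 0.001, -1.0]]
force: [0.1, -0.4, -2.8]
opening: 0.652
grasp_force: 30.0
```

Call:
send_rows:
  commands:
    - [0,0,0,0,0,0.03,0.45]
    - [0,0,0,0,0,0.03,0.45]

```text
time_s: 32.47
position: [0.5277, 0.0282, 0.0197]
tcp_rot: [[0.174, 0.985, 0.001], [0.985, -0.174, -0.0], [0.0, 0.001, -1.0]]
force: [0.9, 0.3, 2.2]
opening: 0.648
grasp_force: 30.0
```

Call:
send_rows:
  commands:
    - [0,0,0,0,0,0,0.72]
    - [0,0,0,0,0,0,0.82]
    - [0,0,0,0,0,0,1]
    - [0,0,0,0,0,0,1]
    - [0,0,0,0,0,0,1]
    - [0,0,0,0,0,0,1]
    - [0,0,0,0,0,-0.3,1]
    - [0,0,0,0,0,-0.8,1]
    - [0,0,0,0,0,-1.6,1]
    - [0,0,0,0,0,-2.6,1]
    - [0,0,0,0,0,-3.8,1]
    - [0,0,0,0,0,-5,1]
    - [0,0,0,0,0,-6.2,1]
    - [0,0,0,0,0,-7.4,1]
    - [0,0,0,0,0,-8.6,1]
    - [0,0,0,0,0,-9.8,1]
    - [0,0,0,0,0,-11,1]
    - [0,0,0,0,0,-11.8,1]
    - [0,0,0,0,0,-11.8,1]
    - [0,0,0,0,0,-11.8,1]

```text
time_s: 34.13
position: [0.5275, 0.0283, 0.3751]
tcp_rot: [[0.174, 0.985, 0.004], [0.985, -0.174, -0.001], [0.0, 0.004, -1.0]]
force: [-1.5, 0.2, -0.2]
opening: 1.002
grasp_force: 0.0
```

Run:
```python
from h import *
goto()
a=optics.capture("side")["image"][90:360,220:430]; b=optics.capture("scene")["image"][165:345,220:490]
f=lambda i,h:cv2.resize(i,(int(i.shape[1]*h/i.shape[0]),h),interpolation=cv2.INTER_CUBIC)
cv2.imwrite("pics/end.png",cv2.resize(np.hstack([f(a,400),f(b,400)]),(800,352)))
```

```text
at [0.5275 0.0283 0.3751] yaw 79.98 t 34.13 F [-1.5  0.2 -0.2] open 1.002 gf 0.0
```

View pics/end.png

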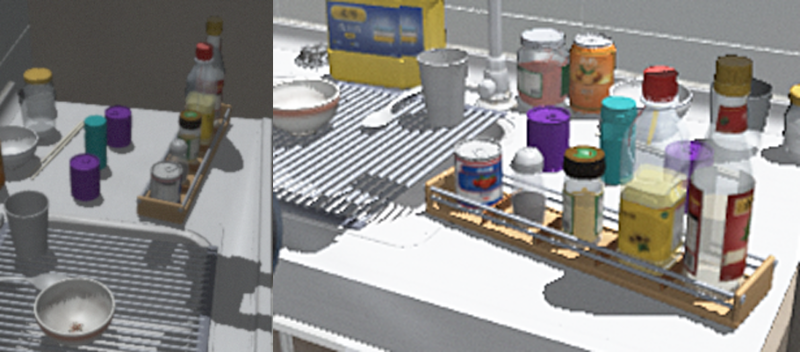

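The final view shows all five upright in one descending row: vinegar (730,170), oil (655,165), jar (583,195), shaker (527,185) and tin (478,172). The bowl, cup and look-alikes haven't moved.

```bash
python3 -c "
from rig import bot
print(bot.hand_in())"
```

```text
the job is handed in; nothing more can be done
None
```

The job is handed in after about 34 s of robot time: the rack holds vinegar, oil, spice jar, shaker and tin in falling height, all upright in the final camera view, and the bowl and cup look undisturbed.

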